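Shut and bolt the key box

TASK

Shut the key box: press its raised metal-framed clear lid down with your fingertips until it is fully shut. Then, with the lid shut, push the upright knob of the bolt along the long leg of its L-shaped slot, round the corner and to the very end of the short leg, so that the bolt is locked under the lid's staple. Only press and push: do not pinch or force the knob or lift the lid higher, leave everything else on the table where it stands, and finish clear of everything.

Things in the scene. Friction and masses are not known exactly. Their poses are not given: they have to be found in the camera images.
- keybox: Key box, fixed to the table; origin on the table top under it, z up. Half from y = -165 to 0 mm: bolt housing, x = -75 to 75 mm, flat aluminium top 66 mm above the table with an L-shaped slot 11 mm wide; only the knob stands above that top. Half from y = 1 to 151 mm: clear compartment, 44 mm high, under the lid.
- slot_corner (a point): Corner of the L-shaped slot, on its centre line, at the housing top (66 mm above the table), at box x = 18, y = -45 mm. The long leg comes to it from box x = 18, y = -135 mm, along box +y.
- slot_end (a point): End of the slot's short leg, where the knob's axis stands when locked: box x = -22, y = -45 mm, 66 mm above the table. The short leg runs 40 mm from the corner to here, towards box -x.
- bolt (a joint): Travel of bolt and knob along the long leg, m: 0 at the open end (box y = -135 mm), grows towards box +y, 0.09 at the corner (box y = -45 mm). The steel bolt under the housing top moves with it and comes out over the shut lid, through the staple. Stays where it is left; needs about 2 N to move.
- knob (a joint): Travel of the knob along the short leg, m: 0 on the long leg's line, grows towards box -x, 0.04 at the end of the short leg. About 1.5 mm of play on the long leg; free only at the corner. Stays where it is left; needs about 2 N to move.
- knob_mid (a point): Centre of the upright steel knob, half-way up: cylinder 18 mm in diameter, from 70 to 100 mm above the table (4 to 34 mm above the housing top); this point is 85 mm above the table. Its 8 mm stem runs in the slot; it cannot tip or lift out.
- lid (a joint): Angle of the lid, rad: 0 shut, grows as it opens. Hinge along the box's x axis at box y = 151 mm, 44 mm above the table; free edge towards the bolt housing. The hinge is stiff: the lid stays where it is left; under 2 N at the free edge moves it.
- lid_press (a point): Point to press on the lid's upper face, 24 mm in from the free edge; when shut it is at box x = -35, y = 30 mm, 48 mm above the table. Lid: clear sheet in a thin metal frame, 150 x 145 mm, 4 mm thick; a steel staple 34 mm wide near the free edge at box x = 18 mm, its top 63 mm above the table when shut.
- dropper: Bystander, to be left alone: small amber dropper bottle, 34 mm wide, 98 mm high. Origin at the centre of its underside.
- marker: Bystander, to be left alone: whiteboard marker lying flat, 130 mm long, 17 mm thick. Origin at the centre of its underside.
- keys: Bystander, to be left alone: flat bunch of keys with a plastic tag, about 110 mm long, 5 mm high. Origin at the centre of its underside.
- bottlecap: Bystander, to be left alone: round bottle cap, 30 mm wide, 12 mm high. Origin at the centre of its underside.
- pump_bottle: Bystander, to be left alone: dark pump bottle, 68 mm wide, 178 mm high. Origin at the centre of its underside.
- grinder: Bystander, to be left alone: glass jar with a dark cap, 64 mm wide, 125 mm high. Origin at the centre of its underside.
- goblet: Bystander, to be left alone: stemmed glass of pins, 68 mm wide, 140 mm high. Origin at the centre of its underside.
- tray: Bystander, to be left alone: open clear plastic tray 170 x 120 mm, 45 mm high. Origin at the centre of its underside.

How it is judged:
By the outcome, as a careful person would: the job done as asked, in the order asked, and still so for the second after the job is handed in, with the robot touching nothing.
It also fails if it takes over 48 s, if anything falls off the work surface, if the arm or the gripper's body presses on something with over 40 N, if the wrist force passes 120 N, or if a joint passes its speed limit or range.

ROBOT

A 6-joint arm with a two-finger parallel gripper is mounted at the origin on the work surface. World frame = base frame: x ahead of the robot, y to its left, z up, the work surface at z = 0. Lengths are in mm, angles in rad, forces in N, time in s.
With the tool pointing down it reaches from about 275 to 1000 mm from the base axis. Payload 8.4 kg.
Tool frame: the origin (TCP) lies on the centre line of the jaws, within the pads' length; the fingertips stand r.tip_reach ahead of it and the grasp point (between the pads) lies 11 mm behind it (r.tip_reach is the distance from the TCP to the fingertips, in mm); z points along the fingers, y is the line along which they close (so a half turn about z gives the same grasp; the last joint's range is limited). The gripper opens to 85 mm and grips with 20 to 120 N. Pads are 22 mm wide; open, the fingers measure 114 mm over their backs; the gripper's body (76 mm by 85 mm) begins 54 mm behind the grasp point. The pads swing forward as they close: fully open they stand 13 mm farther back than shut.
Start: joints at [1.324, 0.353, 1.633, -0, 1.155, -0.002], TCP at [151.475, 606.369, 239.281] pointing down, gripper open.
Joint ranges: [-2.63, 2.63], [-0.92, 2.1], [0.06, 2.66], [-1.3, 4.44], [0, 2.69], [-3.02, 3.02]. Speed limits (rad/s): [2.22, 2.22, 2.79, 3.14, 3.14, 3.14].

INTERFACE

Orientations are given as [roll, pitch, yaw] about the fixed x, y, z axes, in that order (R = Rz(yaw) Ry(pitch) Rx(roll)).
In Python, from rig import r gives the robot as it stands.
- The arm moves only by the tool carry_out, never from a script. Its argument "targets" is a list of rows, each an object with "dp": the shift along the tool's x, y, z in mm, a list of three; "yaw": the turn about the tool's z in degrees. A call has 1 to 12 rows; each row is the pose to reach, as a shift and turn from the pose commanded when the call began, along the tool's axes at that moment; what a row does not reach only later rows make up. A row lasts 1/8 s, in which the tool goes at most 62.5 mm and 10.7 degrees, less where a joint would pass 70% of its speed; a pose out of reach is approached as far as the arm can. A call with a gripper value outside its range is refused whole. "fingers" is the opening, from -1 (shut) to 1 (fully open), so that 0 is half open, set as the call begins (left out, the last holds). The fingers move at their own pace and stop on an object; "grip_force" is the grip in N (left out, the last holds). Time passes only in rows, so rows that repeat a pose let the fingers close. It gives the time, the measured TCP pose, the force, the opening and the grip force at its end, in the units of the state.
- r.sense(): the state, without advancing time (a new reading comes with each control period).
- r.grab_frame(name): name is "scene" or "side" or "wrist"; returns the picture (480x640x3 uint8, red, green, blue); there is no depth.
- r.get_calibration(name): a dict with "fx", "fy", "cx", "cy" (pixels), "dist_coeffs" ([k1, k2, p1, p2, k3] as OpenCV has them; the pictures are not rectified), "rvec" (rotation vector, rad) and "tvec" (3), from world to camera coordinates, as OpenCV has them. Camera axes: x right, y down, z forward; pixel columns grow to the right and rows downward; lengths in mm; the calibration is good to about 2 mm. A picture is of the moment at which its call begins: read the wrist's pose just before it. get_calibration takes no time and is no camera call; for the wrist camera it gives the pose at the moment of the call.
- r.sign_off(): hands the job in; it is judged then, once.
The state is a dict: "clock": time; "qpos": joint angles; "qvel": joint speeds; "joint_efforts": joint torques, N m; "eef_pos": TCP position; "tcp_rot": TCP orientation; "contact_force": force on the tool from outside, world axes, zero at the start; "wrist_torque": the same for the moment, N m; "opening": opening from 0.0 (shut) to 1.0 (fully open); "grasp_force": force on a finger pad.
Only numpy, scipy, OpenCV 4.12 (cv2) and the standard library are available. Lean on these libraries where they do the work, as an engineer would, in place of code of your own. Each camera call takes 0.05 s, during which the arm holds its last target. There are 200 camera calls.

## Working session

There is one attempt and no reset: what is moved stays moved. The work goes in short steps, Python scripts to look and compute and a tool call to move; the robot and the scene stay as the last step left them, time stands still between calls to the robot, and variables do not carry over. Pictures are saved under pics/ and viewed, at most 10 in all, crops included, and the job is handed in when it is done.

Besides the shell and the picture viewer there is one more tool, called after ">>>" in YAML: its name, and indented under it one key for each argument. carry_out: Moves the arm, as the interface text tells. Its arguments: {"type":"object","properties":{"targets":{"type":"array","items":{"type":"object","properties":{"dp":{"type":"array","items":{"type":"number"}},"yaw":{"type":"number"}}}},"fingers":{"type":"number"},"grip_force":{"type":"number"}},"required":["targets"]}

```bash
mkdir -p pics
python3 - <<'E'
from rig import r
import cv2
s=r.sense();print(s,r.tip_reach)
for n in("scene","side","wrist"):
    c=r.get_calibration(n);print(n,c)
    cv2.imwrite(f"pics/{n}0.png",r.grab_frame(n)[:,:,::-1])
E
```

```text
{'clock': 0.0, 'qpos': array([ 1.32354594e+00,  3.53645145e-01,  1.63413984e+00, -1.38090106e-05,
        1.15519629e+00, -2.42490070e-03]), 'qvel': array([-0.00070318, -0.00086415, -0.00067261,  0.00077116,  0.00212942,
        0.00100787]), 'joint_efforts': array([ 2.20273971e-03, -6.05259347e+01, -3.42082036e+01,  2.92805826e-04,
        9.24711727e-03,  1.08581210e-05]), 'eef_pos': array([151.39678469, 605.90464935, 238.56110767]), 'tcp_rot': array([-3.14020401e+00,  9.25845375e-06,  2.89677276e+00]), 'contact_force': array([-0.08421461, -0.61339454,  0.5168559 ]), 'wrist_torque': array([0.01393633, 0.02946962, 0.01259997]), 'grasp_force': 0.0, 'opening': 1.0007453423799222} 8.0
scene {'fx': 595.1507831525504, 'fy': 595.1507831525504, 'cx': 323.5791741774397, 'cy': 242.39382680516366, 'dist_coeffs': array([-0.01995103,  0.        ,  0.        ,  0.        ,  0.        ]), 'rvec': array([ 0.74973317,  2.7220874 , -0.94008807]), 'tvec': array([ 508.11482825, -178.04287446, 1321.23072937])}
side {'fx': 545.3709818482025, 'fy': 545.3709818482025, 'cx': 326.6340443385746, 'cy': 236.38641255275027, 'dist_coeffs': array([-0.09447761,  0.        ,  0.        ,  0.        ,  0.        ]), 'rvec': array([ 0.92711772, -2.58834268,  0.98224241]), 'tvec': array([431.41424608, 346.33979627, 889.22621225])}
wrist {'fx': 385.6873554448719, 'fy': 385.6873554448719, 'cx': 316.9820158296968, 'cy': 239.40228214503077, 'dist_coeffs': array([-0.01875618,  0.        ,  0.        ,  0.        ,  0.        ]), 'rvec': array([-2.28581155, -1.78579453, -0.26013432]), 'tvec': array([-624.29115287,  -37.82986215,  379.30336946])}
```

View pics/scene0.png

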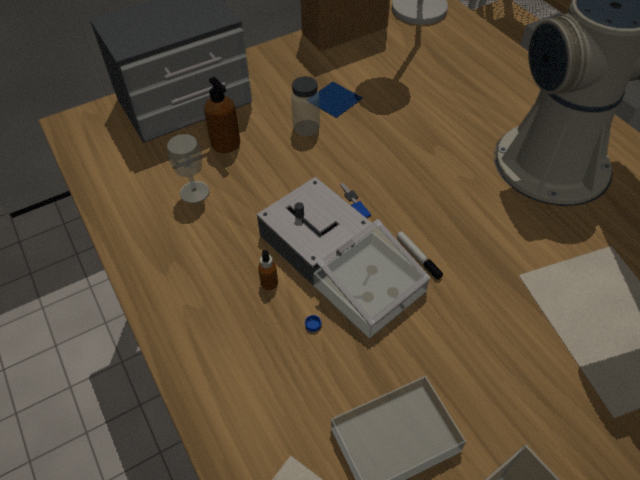

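View pics/side0.png

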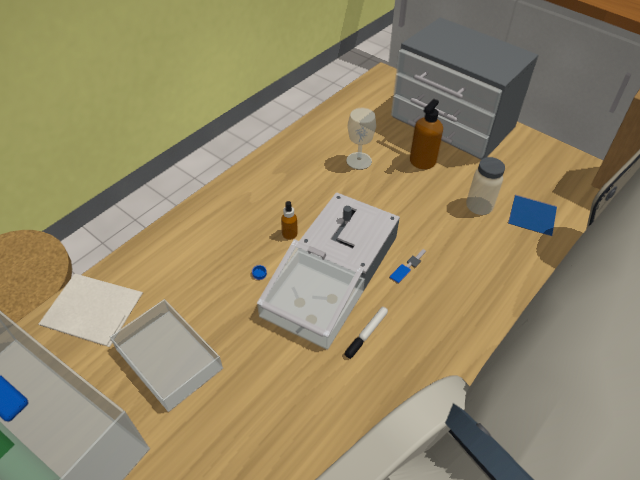

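The scene view shows the box with its housing top corners near (260,215), (315,180), (368,227) and (313,272), and the knob at (299,212). The side view shows the housing at about (340,240), the knob at (347,214), and the lid slightly raised.

Run:
```python
import cv2
a=cv2.imread("pics/scene0.png")[170:345,245:440];b=cv2.imread("pics/side0.png")[185:350,250:410]
cv2.imwrite("pics/ca.png",cv2.resize(a,None,fx=4,fy=3.4*4/3.4*0.857,interpolation=2) if 0 else cv2.resize(a,(780,700))[:600])
cv2.imwrite("pics/ca.png",cv2.resize(a[:150],(780,600),interpolation=cv2.INTER_CUBIC))
cv2.imwrite("pics/cb.png",cv2.resize(b[:150],(640,600),interpolation=cv2.INTER_CUBIC))
```

```text
(no output)
```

View pics/ca.png

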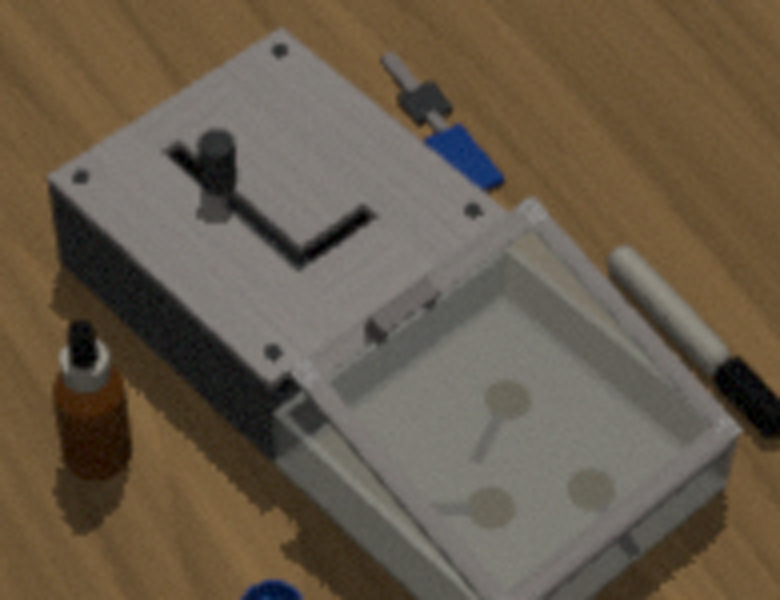

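View pics/cb.png

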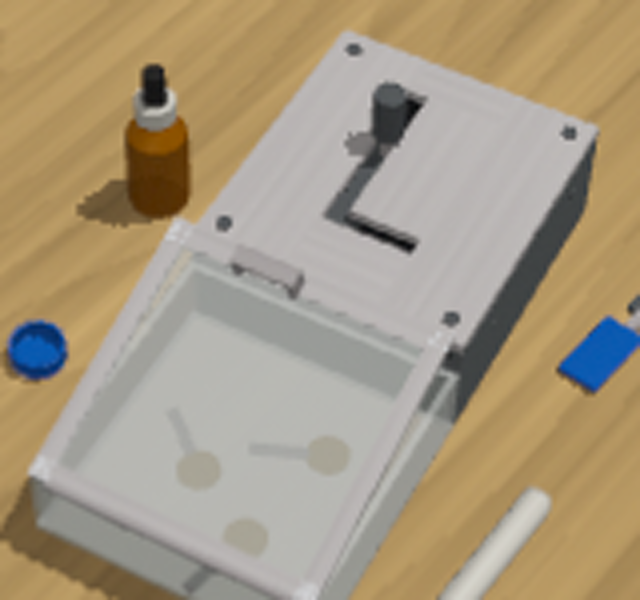

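```bash
cat > fit.py <<'E'
import numpy as np,cv2
from scipy.optimize import least_squares
from rig import r
C={n:r.get_calibration(n) for n in("scene","side")}
def proj(n,P):
    c=C[n];K=np.array([[c['fx'],0,c['cx']],[0,c['fy'],c['cy']],[0,0,1]])
    return cv2.projectPoints(np.array(P,float).reshape(-1,1,3),c['rvec'],c['tvec'],K,c['dist_coeffs'])[0][:,0]
def lidpt(x,d,h,a): # d from hinge, h above hinge line
    return [x,151-d*np.cos(a)+h*np.sin(a)*1,44+d*np.sin(a)+h*np.cos(a)]
def box(p,P):
    c,s=np.cos(p[2]),np.sin(p[2]);P=np.array(P,float)
    return np.c_[p[0]+c*P[:,0]-s*P[:,1],p[1]+s*P[:,0]+c*P[:,1],P[:,2]]
def model(p):
    t,a=p[3]*1000,p[4]
    S={'c1':[75,-165,66],'c2':[-75,-165,66],'c3':[75,0,66],'c4':[-75,0,66],'sc':[18,-45,66],'kn':[18,-135+t,100],
     'l1':lidpt(75,145,4,a),'l2':lidpt(-75,145,4,a),'h1':[75,151,48],'h2':[-75,151,48]}
    return {k:box(p,[v])[0] for k,v in S.items()}
obs={'scene':dict(c1=(50,180),c2=(283,30),c3=(275,388),sc=(300,257),kn=(217,140),l1=(301,372),l2=(535,205),h2=(737,430)),
'side':dict(c1=(345,32),c2=(597,128),c4=(462,348),sc=(343,215),kn=(390,93),l1=(178,232),l2=(447,340),h1=(40,470),h2=(310,592))}
off={'scene':(244.6,169.6),'side':(249.6,184.6)}
def res(p,full=0):
    m=model(p);o=[]
    for n in obs:
        for k,v in obs[n].items():
            e=proj(n,m[k])[0]-(np.array(v)/4+off[n]); o.append(e)
            if full: print(n,k,e.round(1))
    return np.ravel(o)
if __name__=="__main__":
    best=min((least_squares(res,[350,400,y,.02,.1],x_scale=[100,100,1,.05,.2],loss='soft_l1') for y in(-2,0,1.5,3)),key=lambda s:s.cost)
    p=best.x;print(p,best.cost);res(p,1);np.save("p.npy",p)
    print({k:v.round(0) for k,v in model(p).items()})
E
python3 fit.py
```

```text
[5.46865358e+02 1.03487334e-01 1.89241587e-01 3.01275395e-02
 2.61628774e-01] 16.02771465743473
scene c1 [-0.1 -0.4]
scene c2 [ 0.4 -0.3]
scene c3 [-0.3 -0.5]
scene sc [0.8 1.2]
scene kn [0.2 0.5]
scene l1 [-2.6  1.2]
scene l2 [-0.5 -0.5]
scene h2 [1.9 0.5]
side c1 [-0.1 -0.8]
side c2 [ 0.6 -0.3]
side c4 [ 0.3 -0.3]
side sc [-2.1 -0.4]
side kn [ 0.4 -0.5]
side l1 [-0.1 -2.6]
side l2 [ 2.  -0.1]
side h1 [-2.9  0.6]
side h2 [0.8 4. ]
{'c1': array([ 652., -148.,   66.]), 'c2': array([ 504., -176.,   66.]), 'c3': array([621.,  14.,  66.]), 'c4': array([473., -14.,  66.]), 'sc': array([573., -41.,  66.]), 'kn': array([ 584., -100.,  100.]), 'l1': array([618.,  26.,  85.]), 'l2': array([471.,  -2.,  85.]), 'h1': array([592., 163.,  48.]), 'h2': array([445., 134.,  48.])}
```

>>> carry_out:
  targets:
    - {"dp": [-20, -20, 0], "yaw": 3}
    - {"dp": [-60, -60, 0], "yaw": 10}
    - {"dp": [-100, -100, 0], "yaw": 18}
    - {"dp": [-143, -142, 0], "yaw": 26}
    - {"dp": [-186, -184, 0], "yaw": 34}
    - {"dp": [-229, -226, 0], "yaw": 42}
    - {"dp": [-272, -268, 0], "yaw": 50}
    - {"dp": [-315, -310, 0], "yaw": 58}
    - {"dp": [-358, -352, 0], "yaw": 65.1}
    - {"dp": [-400, -395, 0], "yaw": 65.1}
    - {"dp": [-440, -437, 0], "yaw": 65.1}
    - {"dp": [-470, -465, 0], "yaw": 65.1}
  fingers: -1

```text
clock: 1.65
eef_pos: [495.5, 39.0, 239.2]
tcp_rot: [3.142, 0.0, 1.759]
contact_force: [0.1, 0.3, 0.0]
opening: 0.001
grasp_force: 0.0
```

>>> carry_out:
  targets:
    - {"dp": [-10, 5, 10]}
    - {"dp": [-18, 8, 40]}
    - {"dp": [-18, 8, 80]}
    - {"dp": [-18, 8, 115]}
    - {"dp": [-18, 8, 130]}
    - {"dp": [-18, 8, 140]}
    - {"dp": [-18, 8, 148]}
    - {"dp": [-18, 8, 156]}
    - {"dp": [-18, 8, 163]}
    - {"dp": [-18, 8, 170]}
    - {"dp": [-18, 8, 175]}
    - {"dp": [-18, 8, 178]}

```text
schema error: expected keys dp, yaw
```

Run:
```python
from rig import r
import cv2
s=r.sense();print(s['eef_pos'],s['contact_force'])
a=r.grab_frame("side")[:,:,::-1][185:335,250:410];cv2.imwrite("pics/s1.png",cv2.resize(a,(640,600),interpolation=2))
```

```text
[495.48309359  38.99324127 239.22947494] [0.08114574 0.26162213 0.00635403]
```

View pics/s1.png

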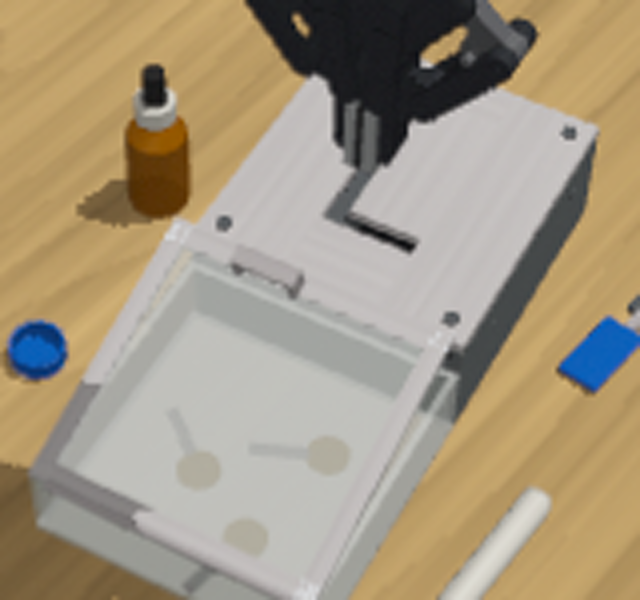

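The move was refused because its rows had no yaw. The picture shows the lid still raised and the shut fingers, tip near (375,160), held high above the box and clear of it. I'll repeat the move with yaw in every row.

>>> carry_out:
  targets:
    - {"dp": [-10, 5, 10], "yaw": 0}
    - {"dp": [-18, 8, 40], "yaw": 0}
    - {"dp": [-18, 8, 80], "yaw": 0}
    - {"dp": [-18, 8, 115], "yaw": 0}
    - {"dp": [-18, 8, 130], "yaw": 0}
    - {"dp": [-18, 8, 140], "yaw": 0}
    - {"dp": [-18, 8, 148], "yaw": 0}
    - {"dp": [-18, 8, 156], "yaw": 0}
    - {"dp": [-18, 8, 163], "yaw": 0}
    - {"dp": [-18, 8, 170], "yaw": 0}
    - {"dp": [-18, 8, 175], "yaw": 0}
    - {"dp": [-18, 8, 178], "yaw": 0}

```text
clock: 3.2
eef_pos: [505.9, 25.1, 61.0]
tcp_rot: [-3.141, -0.0, 1.761]
contact_force: [-0.2, 0.4, -0.1]
opening: -0.002
grasp_force: 0.3
```

>>> carry_out:
  targets:
    - {"dp": [0, 0, 2], "yaw": 0}
    - {"dp": [0, 0, 3], "yaw": 0}
    - {"dp": [0, 0, 4], "yaw": 0}
    - {"dp": [0, 0, 5], "yaw": 0}
    - {"dp": [0, 0, 5], "yaw": 0}

```text
clock: 3.82
eef_pos: [506.0, 25.2, 56.3]
tcp_rot: [3.142, -0.0, 1.761]
contact_force: [0.3, -0.3, 0.0]
opening: 0.0
grasp_force: 0.0
```

>>> carry_out:
  targets:
    - {"dp": [0, 0, 1], "yaw": 0}
    - {"dp": [0, 0, 2], "yaw": 0}
    - {"dp": [0, 0, 2], "yaw": 0}

```text
clock: 4.2
eef_pos: [506.2, 25.2, 55.6]
tcp_rot: [3.141, 0.0, 1.761]
contact_force: [-4.8, -0.1, 20.9]
opening: 0.002
grasp_force: 10.2
```

Run:
```python
from rig import r
import cv2
s=r.sense();print(s['eef_pos'],s['contact_force'])
a=r.grab_frame("side")[:,:,::-1][185:335,250:410];cv2.imwrite("pics/s2.png",cv2.resize(a,(640,600),interpolation=2))
```

```text
[506.21761528  25.16674373  55.60111888] [-4.78434458 -0.0863669  20.90746774]
```

View pics/s2.png

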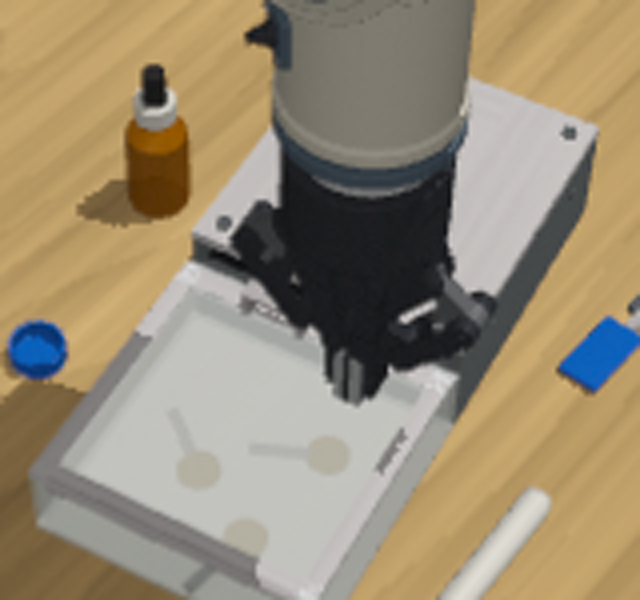

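The lid is shut: the reading is TCP z 55.6 with about 21 N, and the picture shows the frame flush on the compartment. Next I'll locate the bystanders near the knob's path.

Run:
```python
from fit import *
p=np.load('p.npy')
for name,n,uv in(('dropper','scene',(269,286)),('goblet','scene',(194,193)),('pump','scene',(225,145)),('dropper','side',(289,236)),('goblet','side',(359,162)),('pump','side',(425,163))):
    w=least_squares(lambda q:proj(n,[q[0],q[1],0])[0]-uv,[550,0]).x
    d=w-p[:2];c,s=np.cos(p[2]),np.sin(p[2]);print(name,w.round(),'box',(c*d[0]+s*d[1]).round(),(-s*d[0]+c*d[1]).round())
```

```text
dropper [692. -30.] box 137.0 -57.0
goblet [ 720. -325.] box 109.0 -352.0
pump [ 600. -427.] box -28.0 -430.0
dropper [685. -29.] box 130.0 -55.0
goblet [ 714. -322.] box 104.0 -348.0
pump [ 587. -426.] box -41.0 -426.0
```

>>> carry_out:
  targets:
    - {"dp": [0, 0, -10], "yaw": 0}
    - {"dp": [0, 0, -40], "yaw": 0}
    - {"dp": [0, 5, -80], "yaw": 0}
    - {"dp": [-15, 15, -105], "yaw": 0}
    - {"dp": [-50, 25, -115], "yaw": 0}
    - {"dp": [-90, 40, -115], "yaw": 0}
    - {"dp": [-130, 48, -115], "yaw": 0}
    - {"dp": [-155, 53, -115], "yaw": 0}
    - {"dp": [-169, 53, -100], "yaw": 0}
    - {"dp": [-169, 53, -70], "yaw": 0}
    - {"dp": [-169, 53, -45], "yaw": 0}
    - {"dp": [-169, 53, -32], "yaw": 0}

```text
clock: 5.75
eef_pos: [588.3, -129.9, 84.0]
tcp_rot: [-3.139, -0.002, 1.761]
contact_force: [0.7, -0.3, 0.8]
opening: -0.004
grasp_force: 0.0
```

>>> carry_out:
  targets:
    - {"dp": [5, 0, 0], "yaw": 0}
    - {"dp": [10, 0, 0], "yaw": 0}
    - {"dp": [15, 0, 0], "yaw": 0}
    - {"dp": [20, 0, 0], "yaw": 0}
    - {"dp": [26, 0, 0], "yaw": 0}
    - {"dp": [32, 0, 0], "yaw": 0}
    - {"dp": [38, 0, 0], "yaw": 0}
    - {"dp": [44, 0, 0], "yaw": 0}
    - {"dp": [50, 0, 0], "yaw": 0}
    - {"dp": [56, 0, 0], "yaw": 0}
    - {"dp": [61, 0, 0], "yaw": 0}
    - {"dp": [64, 0, 0], "yaw": 0}

```text
clock: 7.25
eef_pos: [577.8, -67.6, 86.3]
tcp_rot: [3.142, -0.0, 1.761]
contact_force: [2.2, -2.0, 0.9]
opening: -0.001
grasp_force: 1.0
```

Run:
```python
from rig import r
import cv2
s=r.sense();print(s['eef_pos'],s['contact_force'])
a=r.grab_frame("side")[:,:,::-1][185:335,250:410];cv2.imwrite("pics/s3.png",cv2.resize(a,(640,600),interpolation=2))
```

```text
[577.82417301 -67.61373115  86.26274505] [ 2.15175045 -2.00138224  0.88037879]
```

View pics/s3.png

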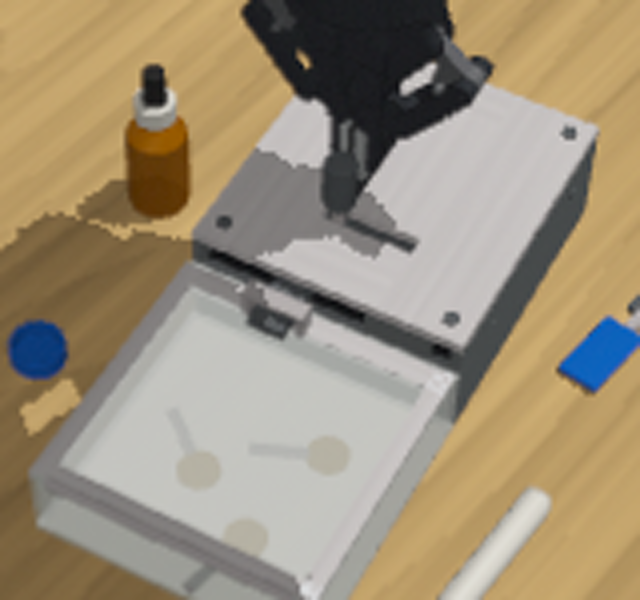

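The lid stays shut and the bolt is coming through the staple at (275,315). The knob, at (340,180), is nearly at the corner.

>>> carry_out:
  targets:
    - {"dp": [2, 0, 0], "yaw": 0}
    - {"dp": [4, 0, 0], "yaw": 0}
    - {"dp": [6, 0, 0], "yaw": 0}
    - {"dp": [7, 0, 0], "yaw": 0}
    - {"dp": [7, 0, 0], "yaw": 0}

```text
clock: 7.92
eef_pos: [576.8, -62.6, 86.4]
tcp_rot: [3.141, 0.002, 1.761]
contact_force: [0.9, -11.3, -0.2]
opening: -0.002
grasp_force: 5.6
```

>>> carry_out:
  targets:
    - {"dp": [1, 0, 0], "yaw": 0}
    - {"dp": [1, 0, 0], "yaw": 0}

```text
clock: 8.18
eef_pos: [576.8, -62.3, 86.5]
tcp_rot: [3.141, 0.004, 1.762]
contact_force: [2.2, -14.4, -0.0]
opening: -0.002
grasp_force: 7.7
```

>>> carry_out:
  targets:
    - {"dp": [-8, 0, 0], "yaw": 0}
    - {"dp": [-12, 0, -20], "yaw": 0}
    - {"dp": [-12, 0, -50], "yaw": 0}
    - {"dp": [-8, 6, -60], "yaw": 10}
    - {"dp": [-4, 12, -60], "yaw": 20}
    - {"dp": [0, 18, -60], "yaw": 30}
    - {"dp": [6, 24, -60], "yaw": 40}
    - {"dp": [12, 30, -60], "yaw": 50}
    - {"dp": [19, 35, -60], "yaw": 60}
    - {"dp": [19, 35, -60], "yaw": 70}
    - {"dp": [19, 35, -60], "yaw": 80}
    - {"dp": [19, 35, -60], "yaw": 90}

```text
clock: 9.68
eef_pos: [606.5, -34.5, 145.9]
tcp_rot: [-3.141, 0.001, 0.184]
contact_force: [0.4, 0.3, -0.1]
opening: 0.0
grasp_force: 0.0
```

>>> carry_out:
  targets:
    - {"dp": [0, 0, 15], "yaw": 0}
    - {"dp": [0, 0, 40], "yaw": 0}
    - {"dp": [0, 0, 58], "yaw": 0}
    - {"dp": [0, 0, 60], "yaw": 0}
    - {"dp": [0, 0, 60], "yaw": 0}

```text
clock: 10.3
eef_pos: [607.3, -34.9, 86.3]
tcp_rot: [-3.141, 0.0, 0.191]
contact_force: [-0.4, -0.1, -0.3]
opening: -0.002
grasp_force: 0.0
```

>>> carry_out:
  targets:
    - {"dp": [-5, 0, 0], "yaw": 0}
    - {"dp": [-10, 0, 0], "yaw": 0}
    - {"dp": [-14, 0, 0], "yaw": 0}
    - {"dp": [-18, 0, 0], "yaw": 0}
    - {"dp": [-22, 0, 0], "yaw": 0}
    - {"dp": [-22, 0, 0], "yaw": 0}

```text
clock: 11.05
eef_pos: [585.3, -39.1, 86.4]
tcp_rot: [3.142, 0.0, 0.19]
contact_force: [0.1, 0.1, -0.4]
opening: -0.0
grasp_force: 0.1
```

>>> carry_out:
  targets:
    - {"dp": [-4, 0, 0], "yaw": 0}
    - {"dp": [-8, 0, 0], "yaw": 0}
    - {"dp": [-12, 0, 0], "yaw": 0}
    - {"dp": [-16, 0, 0], "yaw": 0}
    - {"dp": [-20, 0, 0], "yaw": 0}
    - {"dp": [-23, 0, 0], "yaw": 0}
    - {"dp": [-26, 0, 0], "yaw": 0}

```text
clock: 11.92
eef_pos: [559.8, -43.9, 86.3]
tcp_rot: [3.142, -0.0, 0.19]
contact_force: [1.7, 0.2, 1.1]
opening: 0.001
grasp_force: 0.8
```

Run:
```python
from rig import r
import cv2
s=r.sense();print(s['eef_pos'],s['contact_force'])
a=r.grab_frame("side")[:,:,::-1][185:335,250:410];cv2.imwrite("pics/s4.png",cv2.resize(a,(640,600),interpolation=2))
```

```text
[559.84747708 -43.94846905  86.28712065] [1.7341321  0.17629358 1.092543  ]
```

View pics/s4.png

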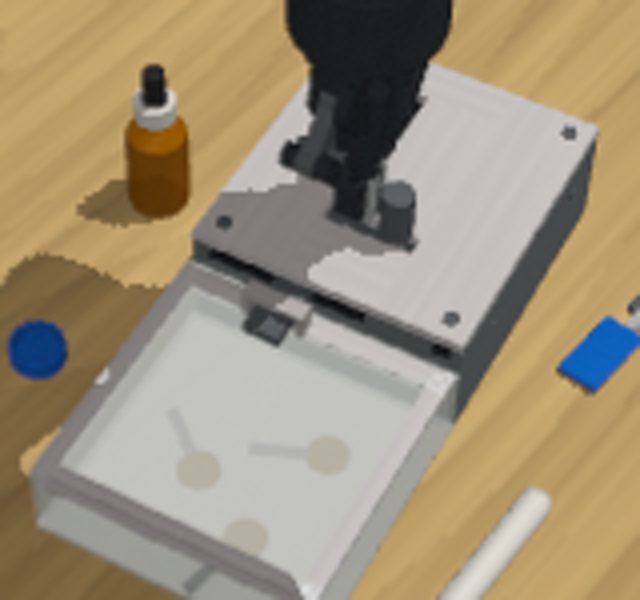

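The knob, at (398,208), has gone round the corner and is nearly at the end of the short leg, which is at (415,245). A few millimetres are left.

>>> carry_out:
  targets:
    - {"dp": [-2, 0, 0], "yaw": 0}
    - {"dp": [-4, 0, 0], "yaw": 0}
    - {"dp": [-6, 0, 0], "yaw": 0}
    - {"dp": [-7, 0, 0], "yaw": 0}
    - {"dp": [-7, 0, 0], "yaw": 0}

```text
clock: 12.6
eef_pos: [553.7, -45.1, 86.4]
tcp_rot: [3.141, -0.001, 0.19]
contact_force: [5.1, 0.8, -2.3]
opening: 0.002
grasp_force: 2.4
```

>>> carry_out:
  targets:
    - {"dp": [-1, 0, 0], "yaw": 0}
    - {"dp": [-2, 0, 0], "yaw": 0}
    - {"dp": [-2, 0, 0], "yaw": 0}

```text
clock: 12.98
eef_pos: [553.4, -45.3, 86.6]
tcp_rot: [3.141, -0.004, 0.19]
contact_force: [10.4, 2.9, -6.8]
opening: -0.003
grasp_force: 5.3
```

The knob has hit the hard stop, with the force rising and no further travel. I'll back off and rise clear.

>>> carry_out:
  targets:
    - {"dp": [6, 0, 0], "yaw": 0}
    - {"dp": [14, 0, 0], "yaw": 0}
    - {"dp": [16, 0, -20], "yaw": 0}
    - {"dp": [16, 0, -60], "yaw": 0}
    - {"dp": [16, 0, -110], "yaw": 0}
    - {"dp": [16, 0, -160], "yaw": 0}
    - {"dp": [0, 60, -190], "yaw": 0}
    - {"dp": [-30, 0, -210], "yaw": 0}
    - {"dp": [-90, 0, -210], "yaw": 0}
    - {"dp": [-150, 0, -210], "yaw": 0}
    - {"dp": [-150, 0, -210], "yaw": 0}
    - {"dp": [-150, 0, -210], "yaw": 0}

```text
clock: 14.48
eef_pos: [404.3, -74.0, 296.8]
tcp_rot: [3.141, -0.001, 0.189]
contact_force: [0.3, 0.9, -0.1]
opening: -0.002
grasp_force: 0.0
```

Run:
```python
from rig import r
import cv2
s=r.sense();print(s['eef_pos'],s['contact_force'])
a=r.grab_frame("side")[:,:,::-1][185:335,250:410];cv2.imwrite("pics/s5.png",cv2.resize(a,(640,600),interpolation=2))
```

```text
[404.31079655 -74.0295262  296.75028429] [ 0.28867057  0.8640299  -0.07276822]
```

View pics/s5.png

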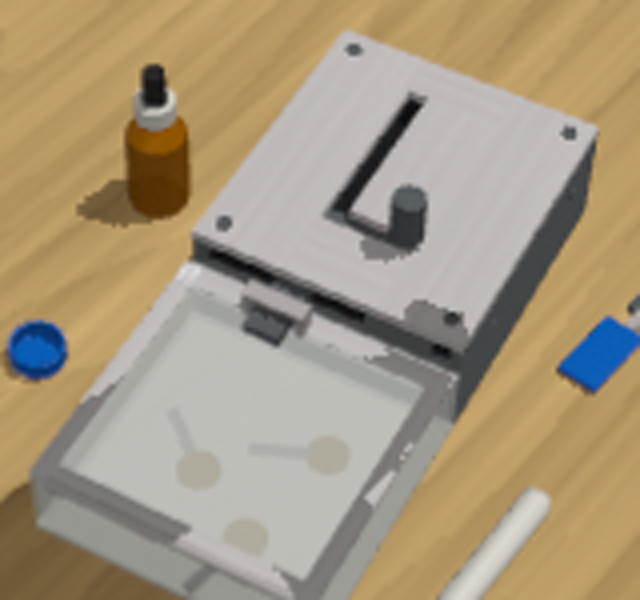

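The picture shows the lid flat, the bolt through the staple at (272,315), and the knob top at (409,197), with the stem at the slot end. I'll compare that with the predicted locked position and hand in if it matches.

Run:
```python
from fit import *
p=np.load('p.npy')
u=(proj('side',box(p,[[-22,-45,100],[-19,-45,100]]))-off['side'])*4
print(u)
if abs(u[0]-[409,197]).max()<10: r.sign_off();print("signed")
```

```text
[[409.53654153 197.44002994]
 [403.99762993 195.18905814]]
the job is handed in; nothing more can be done
signed
```

The lid is shut and the knob is at the end of the short leg with the bolt through the staple; the arm finished clear, no bystander was touched, and the job was handed in at about 14.5 s.

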